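# Nest the tapered sample beakers in the drawer insert

## Task

Put the three tapered sample beakers away as one nested stack, lying in the trough of the grey drawer insert against its end board with every mouth towards the board; the beaker on the bench lies the wrong way round and must be turned end for end first. Slide each beaker over the base of the one before with a light push, right up until the walls just meet, and stop there - forced further, they jam. Leave the rest of the glassware where it stands.

Things in the scene. Friction and masses are not known exactly. Their poses are not given: they have to be found in the camera images.
- beaker_first_mid (a point): First beaker, in the near trough, mouth 2 to 14 mm off the end board. Off-white plastic, lying, 120 mm long, 45 g; outside diameter 45 mm at the closed base (its flat 33 mm), 54 mid, 63 at the mouth; rim bead 66 mm; wall 2 mm; base edge bevelled. Point: middle of its axis, 36 mm above the bench. x axis: from base to mouth (tipped up 5 degrees), so yaw is where the mouth points.
- beaker_second_mid (a point): Second beaker, like the first (same point and axes), loose in the same trough, mouth towards the first one's base. Pushed on, it slides over that base (a bump under 3 N, as the base rides up on the rim), then freely till the tapered walls meet, its rim 23 to 27 mm short of the first one's rim. From there the push rises 5 N or so per mm, the walls squeeze each other with 3 to 4 times the push, and stay wedged.
- beaker_third_mid (a point): Third beaker, like the first (same point and axes), lying on the open bench between robot and insert; its mouth points more or less the wrong way (2.0 to 3.3 rad round from the others). Point 28 mm above the bench. It rolls if nudged. It nests over the second as the second does over the first.
- insert: Grey drawer insert, fixed; plate 360 x 176 x 4 mm with two V troughs all along it. Origin: middle, on the bench. x axis: along the troughs to the end board (inner face x = 180 mm, 58 mm high); other end open. The beakers' trough, nearer the robot, is centred on y = 40 mm, the other on y = -45 mm. Trough: bottom line 4 mm up, sides rise at 30 degrees to 16 mm, 42 mm apart; 8 mm lips along the plate's edges.
- stop (a point): Point on the inner face of the end board at the middle of the beakers' trough, on its bottom line 4 mm above the bench; same axes as the insert. A beaker laid in the trough centres itself, the middle of its axis 36 mm above the bench.
- cylinder_mid (a point): Measuring cylinder, clear, lying in the insert's other trough: 27 mm diameter, 196 mm long, round blue foot 44 mm across at its open-end side. Point at the middle of its axis, about 23 mm above the bench. To be left alone.
- wash_bottle: Wash bottle standing on the bench, left or right of the insert: white body 66 mm diameter and 128 mm high, red screw cap to 159 mm, a thin bent spout rising to 202 mm and reaching 65 mm out along its x axis. Origin at the centre of its underside. To be left alone.
- flask: Conical glass flask, 84 mm across the foot, 126 mm high, neck 35 mm; stands on the bench, left or right of the insert. Origin at the centre of its underside. To be left alone.
- dropper: Amber dropper bottle between the bench beaker and the open end of the insert, 42 mm diameter, 103 mm high with its rubber bulb. Origin at the centre of its underside. To be left alone.
- mortar: White porcelain mortar, 94 mm across, 48 mm high, with its pestle leaning in it to 72 mm. Origin at the centre of its underside. To be left alone.
Mind the look-alikes: they are no part of the job. What is shaped like the part that bears beaker_third_mid but red is not meant.

How it is judged (in metres and radians):
At the end, for the whole second after the job is handed in: The beakers lie at rest in the near trough (within 12 mm of its centre line), the first one's mouth within 10 mm of the end board; the other two, in either order, each nested over the base before: coaxial within 6 mm and 0.08 rad, rim at most 32 mm behind the rim before it ((((x of beaker_second_mid in the frame of beaker_first_mid between -0.032 and 0 m and y of beaker_second_mid in the frame of beaker_first_mid between -0.006 and 0.006 m and z of beaker_second_mid in the frame of beaker_first_mid between -0.006 and 0.006 m and angle between the x axis of beaker_second_mid and the x axis of beaker_first_mid, either way round below 0.08 rad) and (x of beaker_third_mid in the frame of beaker_second_mid between -0.032 and 0 m and y of beaker_third_mid in the frame of beaker_second_mid between -0.006 and 0.006 m and z of beaker_third_mid in the frame of beaker_second_mid between -0.006 and 0.006 m and angle between the x axis of beaker_third_mid and the x axis of beaker_second_mid, either way round below 0.08 rad)) or ((x of beaker_third_mid in the frame of beaker_first_mid between -0.032 and 0 m and y of beaker_third_mid in the frame of beaker_first_mid between -0.006 and 0.006 m and z of beaker_third_mid in the frame of beaker_first_mid between -0.006 and 0.006 m and angle between the x axis of beaker_third_mid and the x axis of beaker_first_mid, either way round below 0.08 rad) and (x of beaker_second_mid in the frame of beaker_third_mid between -0.032 and 0 m and y of beaker_second_mid in the frame of beaker_third_mid between -0.006 and 0.006 m and z of beaker_second_mid in the frame of beaker_third_mid between -0.006 and 0.006 m and angle between the x axis of beaker_second_mid and the x axis of beaker_third_mid, either way round below 0.08 rad))) and x of beaker_first_mid in the frame of insert between 0.11 and 0.13 m and y of beaker_first_mid in the frame of insert between 0.028 and 0.052 m and y of beaker_second_mid in the frame of insert between 0.028 and 0.052 m and y of beaker_third_mid in the frame of insert between 0.028 and 0.052 m and height (world z) of each of beaker_first_mid, beaker_second_mid, beaker_third_mid below 0.06 m and linear speed of each of beaker_first, beaker_second, beaker_third below 0.01 m/s); the robot touches nothing.
It fails at once if two beakers are jammed: pushed together so hard (a push of 11 to 16 N) that their walls squeeze each other with more than 40 N in all (contact force between beaker_first and beaker_second above 40 N or contact force between any of beaker_second, beaker_first and beaker_third above 40 N).
It fails at once if the wash bottle or the conical flask is shifted by more than 20 mm or knocked over (distance of any of wash_bottle, flask from where it was at the start of the episode above 0.02 m or angle between any of wash_bottle, flask's own z axis and vertical above 0.35 rad).
It fails at once if the dropper bottle or the mortar is shifted by more than 20 mm or knocked over (distance of any of dropper, mortar from where it was at the start of the episode above 0.02 m or angle between any of dropper, mortar's own z axis and vertical above 0.35 rad).
It fails at once if the measuring cylinder in the other trough is shifted by more than 20 mm (distance of cylinder_mid from where it was at the start of the episode above 0.02 m).
It also fails if it takes over 72 s, if anything falls off the work surface, if the arm or the gripper's body presses on something with over 40 N, if the wrist force passes 120 N, or if a joint passes its speed limit or range.

## Robot

A 6-joint arm with a two-finger parallel gripper is mounted at the origin on the work surface. World frame = base frame: x ahead of the robot, y to its left, z up, the work surface at z = 0. Lengths are in mm, angles in rad, forces in N, time in s.
With the tool pointing down it reaches from about 350 to 875 mm from the base axis. Payload 4.2 kg.
Tool frame: the origin (TCP) lies midway between the tips of the shut fingers; the grasp point (between the pads) lies 19 mm behind it; z points along the fingers, y is the line along which they close (so a half turn about z gives the same grasp; the last joint's range is limited). The gripper opens to 85 mm and grips with 20 to 120 N. Pads are 22 mm wide; open, the fingers measure 114 mm over their backs; the gripper's body (76 mm by 85 mm) begins 54 mm behind the grasp point. The pads swing forward as they close: fully open they stand 13 mm farther back than shut.
Start: joints at [1.362, 0.385, 0.008, 0, -1.194, -0.259], TCP at [281.794, 557.846, 231.312] pointing down, gripper open.
Joint ranges: [-3.14, 3.14], [-1.21, 2.06], [-1.07, 1.41], [-3.16, 2.05], [-2.99, -0.16], [-3.1, 3.1]. Speed limits (rad/s): [2.79, 2.79, 3.14, 3.14, 3.14, 3.14].

## Interface

Orientations are given as a unit quaternion [w, x, y, z].
In Python, from workcell import get_state, snapshot, calibration, hand_in, find_in, pinpoint gives the robot as it stands.
- The arm moves only by the shell command python3 -m handwheel 'ROWS' [FORCE]. ROWS is JSON, a list that holds one entry, the list of rows, each a list of 5 numbers: the shift along the tool's x, y, z in cm, then the turn about the tool's z in degrees, then the closure, from 0 (fully open) to 1 (shut). A call has 1 to 12 rows; each row is the pose to reach, as a shift and turn from the pose commanded when the call began, along the tool's axes at that moment; what a row does not reach only later rows make up. A row lasts 1/8 s, in which the tool goes at most 62.5 mm and 10.7 degrees, less where a joint would pass 70% of its speed; a pose out of reach is approached as far as the arm can. A call with a gripper value outside its range is refused whole. The fingers move at their own pace and stop on an object; FORCE is the grip in N (left out, the last holds). Time passes only in rows, so rows that repeat a pose let the fingers close. It gives the time, the measured TCP pose, the force, the opening and the grip force at its end, in the units of the state.
- get_state(): the state, without advancing time (a new reading comes with each control period).
- snapshot(name): name is "scene" or "side" or "wrist"; returns the picture (384x512x3 uint8, red, green, blue); there is no depth.
- calibration(name): a dict with "intrinsics" (3x3 intrinsics, pixels), "T" (4x4, takes a point from camera to world coordinates). Camera axes: x right, y down, z forward; pixel columns grow to the right and rows downward; lengths in mm; the calibration is good to about 2 mm. A picture is of the moment at which its call begins: read the wrist's pose just before it. calibration takes no time and is no camera call; for the wrist camera it gives the pose at the moment of the call.
- hand_in(): hands the job in; it is judged then, once.
Trained networks look in the newest picture that a camera, given by its name, has taken for a name from the list of things; names that differ only in an ending like _2 or _b are one class to them, and where a whole thing is asked for, a point or a joint stands for the part that bears it (a point fixed in the world has none). Each returns a list of dicts, best first, with "score" (0 to 1); they miss things now and then, are a little off and sometimes report something else, mostly with a low value. They report only what shows in the picture. A call takes as long as a camera call. They do not tell look-alikes from the thing itself.
- find_in(label, camera): "box" ([left, top, right, bottom] in pixels, round what is visible of it).
- pinpoint(label, camera): "point" ([row, column] in pixels: a listed point, or the origin of a listed thing).
The state is a dict: "clock": time; "joint_pos": joint angles; "qvel": joint speeds; "effort": joint torques, N m; "ee_pos": TCP position; "tcp_rot": TCP orientation; "wrist_force": force on the tool from outside, world axes, zero at the start; "torque": the same for the moment, N m; "opening": finger opening in mm; "gripper_force": force on a finger pad.
Only numpy, scipy, OpenCV 4.12 (cv2) and the standard library are available. Lean on these libraries where they do the work, as an engineer would, in place of code of your own. Each camera call takes 0.05 s, during which the arm holds its last target. There are 200 camera calls.

## Working session

There is one attempt and no reset: what is moved stays moved. The work goes in short steps, Python scripts to look and compute and a shell command to move; the robot and the scene stay as the last step left them, time stands still between calls to the robot, and variables do not carry over. Pictures are saved under pics/ and viewed, at most 10 in all, crops included, and the job is handed in when it is done.

```bash
mkdir -p pics; cat > h.py <<'E'
import numpy as np, cv2
from workcell import *
def ray(cam,px,cal=None):
    c=cal or calibration(cam);K=np.array(c["intrinsics"]);T=np.array(c["T"])
    d=T[:3,:3]@np.linalg.inv(K)@np.array([px[1],px[0],1.]);return T[:3,3],d
def onz(cam,px,z,cal=None):
    o,d=ray(cam,px,cal);return o+d*(z-o[2])/d[2]
def proj(cam,p,cal=None):
    c=cal or calibration(cam);T=np.linalg.inv(np.array(c["T"]));q=T[:3,:3]@np.array(p,float)+T[:3,3]
    q=np.array(c["intrinsics"])@q;return q[1]/q[2],q[0]/q[2]
def save(n,im): cv2.imwrite("pics/"+n+".png",im[:,:,::-1])
E
python3 - <<'E'
from h import *
ims=[]
Z=dict(beaker_first_mid=36,beaker_second_mid=36,beaker_third_mid=28,insert=0,stop=4,cylinder_mid=23,wash_bottle=0,flask=0,dropper=0,mortar=0)
for c in("scene","side"):
    im=snapshot(c);save(c,im)
    cal=calibration(c);print(c,np.array(cal["T"])[:3,3].round())
    for n,z in Z.items():
        r=pinpoint(n,c)[:3]
        print(n,[(round(x["score"],2),np.round(x["point"]).tolist(),onz(c,x["point"],z).round()[:2].tolist()) for x in r])
s=get_state();print(s)
E
```

```text
scene [1180.  262.  985.]
beaker_first_mid [(0.59, [266.0, 276.0], [644.0, 174.0])]
beaker_second_mid [(0.68, [228.0, 228.0], [571.0, 20.0])]
beaker_third_mid [(0.85, [148.0, 360.0], [151.0, 323.0]), (0.7, [205.0, 304.0], [426.0, 199.0]), (0.7, [133.0, 167.0], [267.0, -291.0])]
insert [(0.73, [252.0, 235.0], [614.0, 53.0])]
stop [(0.7, [286.0, 296.0], [668.0, 232.0])]
cylinder_mid [(0.91, [272.0, 231.0], [688.0, 67.0])]
wash_bottle [(0.95, [174.0, 156.0], [420.0, -265.0]), (0.68, [204.0, 309.0], [397.0, 210.0])]
flask [(0.8, [241.0, 347.0], [491.0, 336.0])]
dropper [(0.89, [180.0, 229.0], [377.0, -43.0])]
mortar [(0.57, [205.0, 362.0], [353.0, 361.0])]
side [-126. -468.  961.]
beaker_first_mid [(0.85, [155.0, 278.0], [632.0, 154.0])]
beaker_second_mid [(0.63, [187.0, 300.0], [568.0, 12.0]), (0.6, [278.0, 343.0], [399.0, -266.0])]
beaker_third_mid [(0.88, [186.0, 222.0], [418.0, 197.0]), (0.6, [215.0, 128.0], [155.0, 320.0]), (0.58, [321.0, 316.0], [264.0, -285.0])]
insert [(0.57, [180.0, 301.0], [623.0, 48.0])]
stop [(0.76, [143.0, 267.0], [678.0, 242.0])]
cylinder_mid [(0.76, [162.0
[... 339 characters left out ...]
)]
{'clock': 1.1, 'joint_pos': array([ 1.36158399e+00,  3.84707462e-01,  7.89493312e-03, -1.49384559e-05,
       -1.19401548e+00, -2.58613315e-01]), 'qvel': array([-0.00062128,  0.00064757, -0.00035671, -0.00013953, -0.00017087,
        0.00015753]), 'effort': array([ 2.50276378e-05, -3.92101014e+01,  1.88621467e+01,  4.19095337e+00,
       -3.72598433e-04, -6.49108799e-06]), 'ee_pos': array([281.79691139, 557.83476662, 231.30336122]), 'tcp_rot': array([ 1.60077649e-05,  9.72766270e-01, -2.31788229e-01, -6.55188617e-06]), 'wrist_force': array([-0.70539471, -0.19800573, -0.1215874 ]), 'torque': array([ 0.00947987,  0.02671813, -0.02317008]), 'gripper_force': 0.0, 'opening': 85.30792675441779}
```

View pics/scene.png

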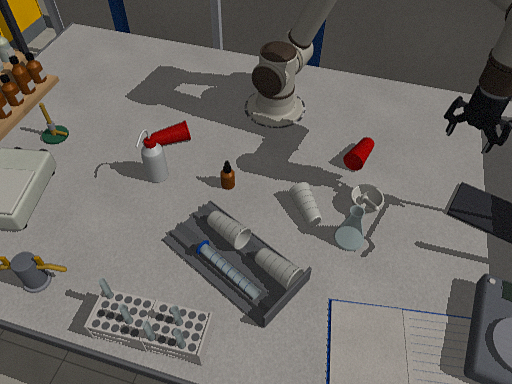

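View pics/side.png

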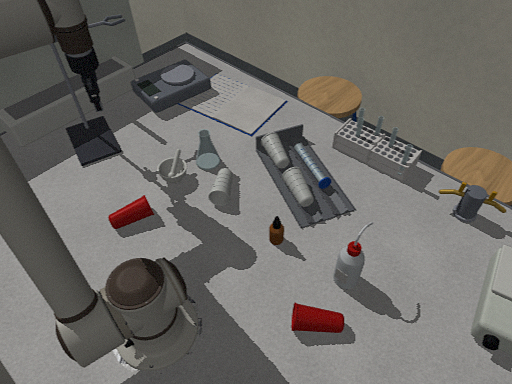

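The candidates for the third beaker in scene pixels (row, col) are the off-white one at (205,304), a red one at (153,360) and a red one at (133,167). I pick the off-white one and will check it in a close crop.

```bash
python3 - <<'E'
from h import *
a=cv2.imread("pics/scene.png");b=cv2.imread("pics/side.png")
A=cv2.resize(a[165:325,160:340],None,fx=2.2,fy=2.2*1,interpolation=cv2.INTER_CUBIC)
A=cv2.resize(a[170:330,195:335],(395,451),interpolation=cv2.INTER_CUBIC)
B=cv2.resize(b[115:240,200:350],(395,329),interpolation=cv2.INTER_CUBIC)
m=np.zeros((460,800,3),np.uint8);m[:451,:395]=A;m[:329,400:795]=B
cv2.imwrite("pics/crop1.png",m)
E
```

```text
(no output)
```

View pics/crop1.png

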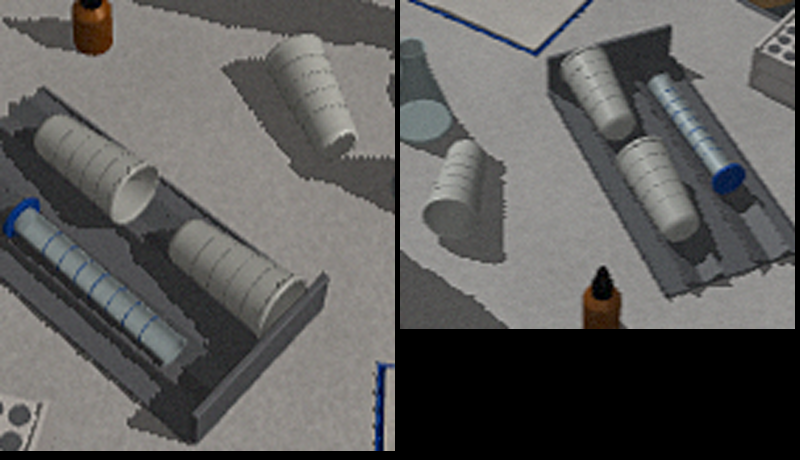

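The crop shows off-white beakers only. The bench beaker at scene (205,304) has its mouth towards the robot, scene ≈(186,300), and its base at ≈(221,317). The second and first beakers lie in the near trough, with mouths towards the board. Next I work out the first move, to look from above with the wrist camera.

```bash
cat >> h.py <<'E'
def go(p,yaw):
    "print shift (cm, tool axes) and turn (deg) to TCP p with tool x at world yaw (deg); tool vertical"
    from scipy.spatial.transform import Rotation as R
    s=get_state();q=np.array(s["tcp_rot"]);r=R.from_quat(q[[1,2,3,0]]).as_matrix()
    d=r.T@(np.array(p,float)-s["ee_pos"])/10
    y=np.degrees(np.arctan2(r[1,0],r[0,0]))
    print("t",round(s["clock"],2),"yaw",y.round(1),"j",np.round(s["joint_pos"],2),"shift",d.round(2),"turn",round(-((yaw-y+180)%360-180),1))
E
python3 - <<'E'
from h import *
m=onz("scene",(186,300),28);b=onz("scene",(221,317),28);print(m,b,np.degrees(np.arctan2(*(m-b)[1::-1])))
m=onz("side",(115+215/2.63,200+445/2.63),28);b=onz("side",(115+150/2.63,200+462/2.63),28);print(m,b,np.degrees(np.arctan2(*(m-b)[1::-1])))
c=calibration("wrist");print(np.array(c["T"]).round(2),c["intrinsics"],get_state()["ee_pos"])
go([590,60,330],-115)
E
```

```text
[360.53106831 173.0748748   28.        ] [470.46575759 245.47480864  28.        ] -146.63220937334611
[ 683.86196508 -164.64541488   28.        ] [ 786.61824027 -123.37106173   28.        ] -158.11603660059944
[[-4.5000e-01 -8.4000e-01 -2.9000e-01  3.5716e+02]
 [-8.9000e-01  4.3000e-01  1.5000e-01  5.1988e+02]
 [-0.0000e+00  3.3000e-01 -9.5000e-01  3.7356e+02]
 [ 0.0000e+00  0.0000e+00  0.0000e+00  1.0000e+00]] [[294.66389642   0.         258.17867008]
 [  0.         294.66389642 189.49623584]
 [  0.           0.           1.        ]] [281.79691139 557.83476662 231.30336122]
t 1.1 yaw -26.8 j [ 1.36  0.38  0.01 -0.   -1.19 -0.26] shift [49.96 30.54 -9.87] turn 88.2
```

```bash
python3 -m handwheel '[[[50,30.5,-9.9,88,0],[50,30.5,-9.9,88,0],[50,30.5,-9.9,88,0],[50,30.5,-9.9,88,0],[50,30.5,-9.9,88,0],[50,30.5,-9.9,88,0],[50,30.5,-9.9,88,0],[50,30.5,-9.9,88,0],[50,30.5,-9.9,88,0],[50,30.5,-9.9,88,0],[50,30.5,-9.9,88,0],[50,30.5,-9.9,88,0]]]' 20
python3 - <<'E'
from h import *
s=get_state();cal=calibration("wrist");im=snapshot("wrist");save("w1",im)
for n,z in dict(beaker_first_mid=36,beaker_second_mid=36,insert=0,stop=4,cylinder_mid=23).items():
    print(n,[(round(x["score"],2),np.round(x["point"]).tolist(),onz("wrist",x["point"],z,cal).round(1)[:2].tolist()) for x in pinpoint(n,"wrist")[:3]])
E
```

```text
clock: 2.6
ee_pos: [590.2, 60.5, 330.0]
tcp_rot: [-0.0, -0.539, 0.842, 0.0]
wrist_force: [-0.3, 0.6, -0.0]
opening: 84.9
gripper_force: 0.0
beaker_first_mid [(0.71, [221.0, 259.0], [640.7, 171.0])]
beaker_second_mid [(0.56, [109.0, 260.0], [564.6, 12.2])]
insert [(0.84, [147.0, 234.0], [629.4, 50.3])]
stop []
cylinder_mid [(0.65, [170.0, 205.0], [682.1, 60.3])]
```

View pics/w1.png

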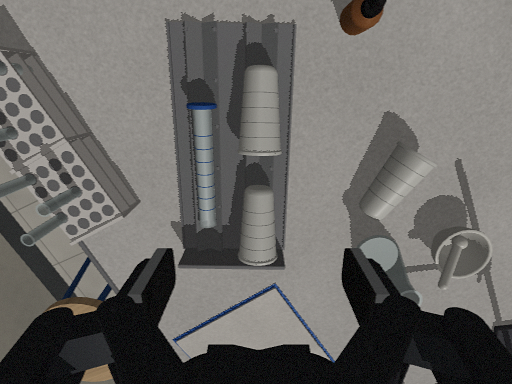

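The wrist view shows the trough roughly vertical in the picture. The second beaker runs from base (68,261) to rim (153,260), the first from base (187,258) to rim (262,258), with the board at row ~250. The third has its base at ~(210,374) and its mouth at ~(157,420).

```bash
python3 - <<'E'
from h import *
cal=calibration("wrist")
f=lambda r,c,z:onz("wrist",(r,c),z,cal)[:2]
ang=lambda d:np.degrees(np.arctan2(d[1],d[0])).round(1)
P=dict(secbase=(67,261,32),secrim=(153,260,41),firstbase=(187,258,32),firstrim=(262,258,41),boardL=(250,181,58),boardR=(250,284,58),eR0=(22,295,16),eL0=(20,167,16))
Q={k:f(*v) for k,v in P.items()}
for k,v in Q.items(): print(k,v.round(1))
print("axis",ang(Q["firstrim"]-Q["secbase"]),"board",ang(Q["boardL"]-Q["boardR"]),"end",ang(Q["eL0"]-Q["eR0"]))
b,m=f(210,374,23),f(157,420,33);print("third",b,m,(b+m)/2,ang(m-b),np.hypot(*(m-b)))
print(pinpoint("beaker_third_mid","wrist")[:3], f(*pinpoint("beaker_third_mid","wrist")[0]["point"],28))
o=np.array([618,50.]);
E
```

```text
secbase [540.6 -38.3]
secrim [591.5  69.1]
firstbase [617.8 119. ]
firstrim [672.7 238. ]
boardL [770.9 156.2]
boardR [620.9 225.3]
eR0 [474.1 -71.5]
eL0 [ 632.1 -147.1]
axis 64.4 board -24.7 end -25.6
third [461.6430095  238.52412833] [373.83658302 178.08318455] [417.73979626 208.30365644] -145.5 106.5977308202535Traceback (most recent call last):
  File "<stdin>", line 10, in <module>
IndexError: list index out of range
```

```bash
python3 - <<'E'
from h import *
cal=calibration("wrist")
f=lambda r,c,z:onz("wrist",(r,c),z,cal)[:2]
a=np.radians(64.7);u=np.array([np.cos(a),np.sin(a)]);v=np.array([-u[1],u[0]])
for k,p in dict(secbase=(67,261,32),secrim=(153,260,41),firstbase=(187,258,32),firstrim=(264,258,41),botL=(248,182,10),botR=(248,283,10),topL=(267,180,58),topR=(267,285,58),eR0=(22,295,8),eL0=(20,167,8)).items():
    q=f(*p);print(k,q.round(),"u,v",(q@u).round(1),(q@v).round(1))
im=cv2.imread("pics/w1.png");g=cv2.cvtColor(im,cv2.COLOR_BGR2GRAY)
print(g[225:285,225],g[225:285,275]); print(g[10:30,225])
print("up",g[100,225:300],g[230,230:290])
E
```

```text
secbase [541. -39.] u,v 196.2 -505.3
secrim [592.  69.] u,v 315.0 -505.5
firstbase [618. 119.] u,v 371.4 -508.0
firstrim [675. 241.] u,v 506.4 -506.8
botL [792. 173.] u,v 494.9 -642.6
botR [629. 248.] u,v 493.2 -462.3
topL [788. 183.] u,v 502.2 -634.7
topR [632. 255.] u,v 500.5 -462.6
eR0 [473. -73.] u,v 136.3 -458.5
eL0 [ 634. -150.] u,v 135.4 -636.7
[ 54  49  51  53  54  51  57  51  56  50  55  51  53  53  56  54  51  52
  56  53  50  57  54  43  47  45  43  43  41  41  46  41  37  46  48  46
  44  44  41  41  55  90  92  93 149 146 141 142 146 141 138 138 141 138
 140 142 141 138 139 145] [ 85  87  89  92  88  92  95  95 100 101  92  93  84  85  86 105 107 105
 101  87  76  93 106 105 104 106 108 111 109 110 114  75  84 112 134  84
  34  36  43  45  40  67  99  94 110 146 141 138 141 143 140 137 139 137
 143 142 149 109  94  73]
[141 140 138 140 145 143 141 139 144 150 140  88  91  90  91  91  93  95
  91  94]
up [ 90  90  92  91  89  86  50  54  56  55  54  54  54  58  54  54  53  68
  82  89  93 101 107 113 117 125 124 128 132 130 136 137 141 147 150 148
 150 151 151 150 149 151 146 145 148 149 144 142 141 140 134 130 126 115
  87  89  90  90  89  88  91  88  90  92  85  69  94 117 140 139 135 136
 135 141 144] [ 51  54  51  53  56  54  55  53  56  53  59  70  85  88  97 104 111 118
 121 124 125 131 133 137 138 143 144 146 149 149 149 149 152 151 150 150
 148 146 143 141 141 135 133 123 114  92  94  94  93  95  97  98  86  58
  85 115 146 143 144 143]
```

```bash
cat >> h.py <<'E'
U=np.array([.4274,.9041]);V=np.array([-.9041,.4274])
def uv(u,v,z): return np.r_[u*U+v*V,z]
E
python3 - <<'E'
from h import *
go(uv(255,-506.5,130),-115.3)
go(uv(255,-506.5,15),-115.3)
E
```

```text
t 3.0 yaw -114.7 j [ 0.38  0.28  0.1  -0.   -1.39 -0.81] shift [ 5.22  0.18 20.04] turn 0.6
t 3.0 yaw -114.7 j [ 0.38  0.28  0.1  -0.   -1.39 -0.81] shift [ 5.22  0.18 31.54] turn 0.6
```

```bash
python3 -m handwheel '[[[5.2,0.2,10,0.6,0.15],[5.2,0.2,20,0.6,0.15],[5.2,0.2,20,0.6,0.15],[5.2,0.2,20,0.6,0.15],[5.2,0.2,25,0.6,0.15],[5.2,0.2,29,0.6,0.15],[5.2,0.2,31.5,0.6,0.15],[5.2,0.2,31.5,0.6,0.15],[5.2,0.2,31.5,0.6,0.5],[5.2,0.2,31.5,0.6,0.5],[5.2,0.2,31.5,0.6,0.5],[5.2,0.2,31.5,0.6,0.5]]]' 20
```

```text
clock: 4.5
ee_pos: [567.6, 14.0, 16.5]
tcp_rot: [0.001, -0.534, 0.845, -0.0]
wrist_force: [-2.7, 0.7, 5.0]
opening: 54.3
gripper_force: 21.5
```

```bash
python3 -m handwheel '[[[0,0,-0.1,0,0.5],[0,0,-0.1,0,0.5]]]'; python3 -c "
from h import *
s=get_state();print(s['wrist_force'],s['torque'])
go(uv(395,-506.5,16),-115.3)"
```

```text
clock: 4.75
ee_pos: [567.0, 13.7, 16.4]
tcp_rot: [0.0, -0.534, 0.845, -0.0]
wrist_force: [-0.9, 0.7, 1.4]
opening: 54.0
gripper_force: 21.2
[-0.87027473  0.69404655  1.37725665] [0.02350466 0.07671464 0.05333868]
t 4.75 yaw -115.4 j [ 0.31  0.53 -0.38  0.   -0.66 -0.75] shift [-14.03   0.05   0.04] turn -0.1
```

```bash
python3 -m handwheel '[[[-1.5,0,0,0,0.5],[-3,0,0,0,0.5],[-4,0,0,0,0.5],[-4.5,0,0,0,0.5],[-5,0,0,0,0.5],[-5.5,0,0,0,0.5],[-5.5,0,0,0,0.5]]]'; python3 - <<'E'
from h import *
s=get_state();cal=calibration("wrist");im=snapshot("wrist");save("w2",im)
print(s["wrist_force"],s["opening"],s["ee_pos"][:2]@U)
E
```

```text
clock: 5.62
ee_pos: [590.9, 63.9, 16.4]
tcp_rot: [0.001, -0.534, 0.845, -0.0]
wrist_force: [0.0, 1.3, 3.1]
opening: 53.9
gripper_force: 21.1
[0.00696661 1.32533317 3.07320008] 53.94329874132171 310.3656099470991
```

View pics/w2.png

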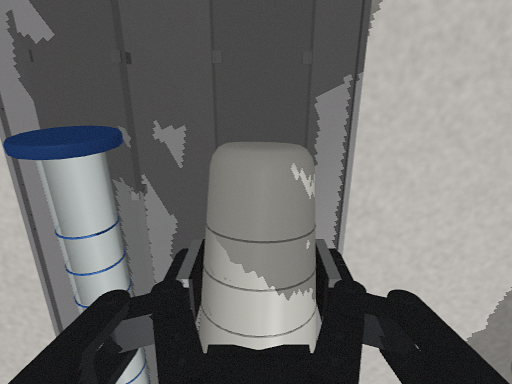

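The gripped second beaker sits centred between the pads, base at (145,262). I'll keep sliding it, watching the force.

```bash
for i in 1; do python3 -m handwheel '[[[-0.5,0,-0.05,0,0.5],[-1,0,-0.05,0,0.5],[-1.5,0,-0.05,0,0.5],[-2,0,-0.05,0,0.5],[-2.5,0,-0.05,0,0.5],[-3,0,-0.05,0,0.5]]]'|egrep 'force|pos'; done
python3 -m handwheel '[[[-0.5,0,0,0,0.5],[-1,0,0,0,0.5],[-1.5,0,0,0,0.5],[-2,0,0,0,0.5],[-2.5,0,0,0,0.5],[-3,0,0,0,0.5]]]'|egrep 'force|pos'
python3 - <<'E'
from h import *
s=get_state();print(s["wrist_force"][:2]@U,s["ee_pos"][:2]@U, s["ee_pos"][:2]@V)
c=calibration("wrist");print("base",onz("wrist",(145,262),45,c)[:2]@U,onz("wrist",(145,262),31,c)[:2]@U)
E
```

```text
ee_pos: [603.4, 90.9, 16.6]
wrist_force: [0.3, 0.3, 0.0]
gripper_force: 21.1
ee_pos: [616.4, 118.0, 16.8]
wrist_force: [-0.5, -0.4, -0.4]
gripper_force: 21.2
-0.6034023132005472 370.0841125493594 -506.84342075130394
base 306.9789373602975 309.57767670083325
```

```bash
python3 -m handwheel '[[[-0.5,0,0,0,0.5],[-1,0,0,0,0.5],[-1.5,0,0,0,0.5],[-2,0,0,0,0.5],[-2.4,0,0,0,0.5],[-2.7,0,0,0,0.5],[-2.7,0,0,0,0.5]]]'|egrep 'force|pos'
python3 -m handwheel '[[[-0.1,0,0,0,0.5],[-0.2,0,0,0,0.5],[-0.2,0,0,0,0.5]]]'|egrep 'force|pos'
python3 -m handwheel '[[[-0.1,0,0,0,0.5],[-0.2,0,0,0,0.5],[-0.2,0,0,0,0.5]]]'|egrep 'force|pos'

```

```text
ee_pos: [628.0, 142.3, 16.8]
wrist_force: [-0.6, -0.6, -0.6]
gripper_force: 21.3
ee_pos: [628.7, 143.9, 16.8]
wrist_force: [0.6, 0.0, -0.2]
gripper_force: 21.3
ee_pos: [629.6, 145.8, 16.8]
wrist_force: [0.0, 0.4, -1.0]
gripper_force: 21.3
```

Now u≈401. I'll go on in small steps.

```bash
python3 -m handwheel '[[[-0.1,0,0,0,0.5],[-0.2,0,0,0,0.5],[-0.2,0,0,0,0.5]]]'|egrep 'force|pos'
python3 -m handwheel '[[[-0.1,0,0,0,0.5],[-0.1,0,0,0,0.5]]]'|egrep 'force|pos'
python3 -m handwheel '[[[-0.1,0,0,0,0.5],[-0.1,0,0,0,0.5]]]'|egrep 'force|pos'
python3 -m handwheel '[[[-0.1,0,0,0,0.5],[-0.1,0,0,0,0.5]]]'|egrep 'force|pos'

```

```text
ee_pos: [630.5, 147.6, 16.8]
wrist_force: [0.5, 0.2, -1.1]
gripper_force: 21.3
ee_pos: [630.9, 148.5, 16.8]
wrist_force: [0.7, 0.0, -1.2]
gripper_force: 21.3
ee_pos: [631.3, 149.4, 16.8]
wrist_force: [0.4, 0.1, -0.5]
gripper_force: 21.3
ee_pos: [631.7, 150.3, 16.8]
wrist_force: [0.9, -0.0, -0.4]
gripper_force: 21.3
```

```bash
python3 -m handwheel '[[[-0.1,0,0,0,0.5],[-0.1,0,0,0,0.5]]]'|egrep 'force|pos'
python3 -m handwheel '[[[-0.1,0,0,0,0.5],[-0.1,0,0,0,0.5]]]'|egrep 'force|pos'
python3 -m handwheel '[[[-0.1,0,0,0,0.5],[-0.1,0,0,0,0.5]]]'|egrep 'force|pos'

```

```text
ee_pos: [632.2, 151.2, 16.8]
wrist_force: [0.0, 0.2, -1.0]
gripper_force: 21.3
ee_pos: [632.6, 152.1, 16.8]
wrist_force: [1.1, 0.1, -0.1]
gripper_force: 21.3
ee_pos: [633.1, 153.0, 16.8]
wrist_force: [0.8, 0.9, -0.0]
gripper_force: 21.3
```

```bash
python3 - <<'E'
from h import *
ims=[]
for c in("scene","side"):
    im=snapshot(c);print(c,[(round(x["score"],2),np.round(x["point"]).tolist(),(onz(c,x["point"],36)[:2]@U).round(1)) for n in("beaker_first_mid","beaker_second_mid") for x in pinpoint(n,c)[:2]])
    ims.append(im[200:330,200:340] if c=="scene" else im[115:245,230:370])
save("crop2",np.hstack([cv2.resize(i,(400,371),interpolation=cv2.INTER_CUBIC) for i in ims]))
E
```

```text
scene [(0.57, [265.0, 278.0], np.float64(435.1)), (0.76, [263.0, 272.0], np.float64(419.6))]
side [(0.73, [159.0, 281.0], np.float64(387.8)), (0.25, [237.0, 277.0], np.float64(111.3))]
```

View pics/crop2.png

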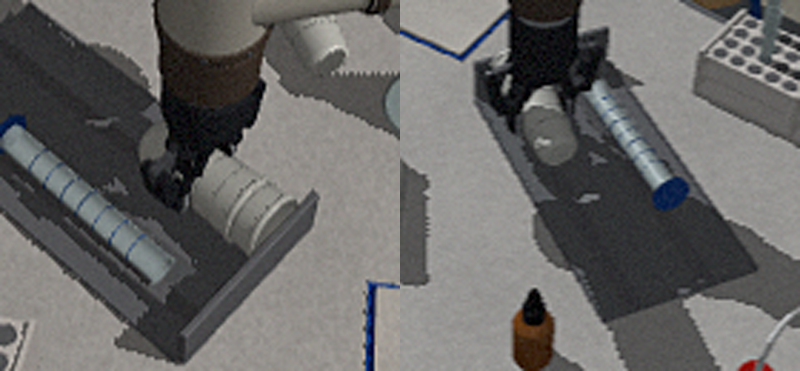

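The crop shows the second sleeved over the first. Its rim is at crop ~(215,240), with the first one's rim behind it near the board at ~(225,285). I'll continue until the force rises.

```bash
python3 -m handwheel '[[[-0.1,0,0,0,0.5],[-0.1,0,0,0,0.5]]]'|egrep 'force|pos'
python3 -m handwheel '[[[-0.1,0,0,0,0.5],[-0.1,0,0,0,0.5]]]'|egrep 'force|pos'

```

```text
ee_pos: [633.4, 153.8, 16.8]
wrist_force: [0.7, 0.3, -1.0]
gripper_force: 21.3
ee_pos: [633.9, 154.8, 16.8]
wrist_force: [-0.4, 0.1, -0.6]
gripper_force: 21.3
```

```bash
python3 -m handwheel '[[[-0.1,0,0,0,0.5],[-0.1,0,0,0,0.5]]]'|egrep 'force|pos'

```

```text
ee_pos: [633.8, 155.2, 16.6]
wrist_force: [-0.8, -2.5, -0.4]
gripper_force: 21.4
```

```bash
python3 -m handwheel '[[[-0.1,0,0,0,0.5],[-0.1,0,0,0,0.5]]]'|egrep 'force|pos'

```

```text
ee_pos: [633.8, 155.6, 16.5]
wrist_force: [-2.8, -4.2, -0.0]
gripper_force: 21.5
```

Contact came at about 5 N, u≈411.6, as predicted. I release, lift and turn on the way to the third beaker.

```bash
python3 -m handwheel '[[[0,0,0,0,0.15],[0,0,0,0,0.15],[0,0,0,0,0.15],[0,0,-3,0,0.15],[0,0,-8,0,0.15],[0,0,-14,0,0],[0,0,-20,0,0],[0,0,-26,0,0]]]'
python3 -c "
from h import *
go([425,210,280],34)"
```

```text
clock: 12.98
ee_pos: [634.5, 156.7, 279.2]
tcp_rot: [0.001, -0.534, 0.845, 0.0]
wrist_force: [1.0, -0.0, -0.1]
opening: 85.4
gripper_force: 0.0
t 12.97 yaw -115.4 j [ 0.49  0.41  0.16 -0.   -1.32 -0.93] shift [ 4.17 21.22 -0.1 ] turn -149.4
```

```bash
python3 -m handwheel '[[[4.2,21.2,0,-20,0],[4.2,21.2,0,-40,0],[4.2,21.2,0,-60,0],[4.2,21.2,0,-80,0],[4.2,21.2,0,-100,0],[4.2,21.2,0,-120,0],[4.2,21.2,0,-120,0],[4.2,21.2,0,-120,0],[4.2,21.2,0,-120,0],[4.2,21.2,0,-120,0],[4.2,21.2,0,-120,0],[4.2,21.2,0,-120,0]]]'
python3 -m handwheel '[[[0,0,0,-10,0],[0,0,0,-20,0],[0,0,0,-29,0],[0,0,0,-29,0]]]'
python3 - <<'E'
from h import *
s=get_state();cal=calibration("wrist");im=snapshot("wrist");save("w3",im)
print([(x["score"],x["point"],onz("wrist",x["point"],28,cal)) for x in pinpoint("beaker_third_mid","wrist")[:2]])
go([420,205,150],34)
E
```

```text
clock: 14.48
ee_pos: [425.2, 209.7, 277.0]
tcp_rot: [-0.0, 0.999, 0.04, 0.0]
wrist_force: [-0.2, -0.3, -0.2]
opening: 84.9
gripper_force: 0.0
clock: 14.98
ee_pos: [425.2, 209.6, 276.9]
tcp_rot: [-0.0, 0.958, 0.287, 0.0]
wrist_force: [-0.4, -0.6, 0.2]
opening: 85.5
gripper_force: 0.0
[(0.97, [254.4, 99.2], array([163.22975577, 326.29307055,  28.        ])), (0.94, [372.8, 441.9], array([ 274.12603779, -283.09005797,   28.        ]))]
t 15.07 yaw 33.4 j [ 0.8   0.09 -0.27 -0.   -1.21  1.35] shift [-0.69  0.1  12.69] turn -0.6
```

View pics/w3.png

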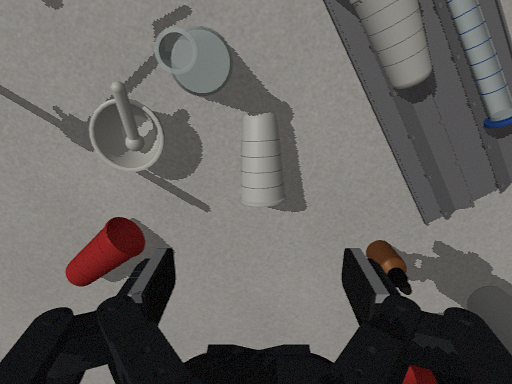

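```bash
python3 - <<'E'
from h import *
cal=calibration("wrist");f=lambda r,c,z:onz("wrist",(r,c),z,cal)
b=f(114,261,22);m=f(199,262.5,33);top=f(206,263,64)
d=m-b;print(b,m,top,np.linalg.norm(d[:2]),np.degrees(np.arctan2(d[1],d[0])),(b+m)/2)
for p in ((b+m)/2,b+59.8*d/np.linalg.norm(d)): go([p[0],p[1],9],np.degrees(np.arctan2(-d[1],-d[0])))
E
```

```text
[470.78144022 235.08516779  22.        ] [376.09452181 169.93641434  33.        ] [377.94366301 170.91674984  64.        ] 114.93464488542216 -145.47032248832684 [423.43798101 202.51079107  27.5       ]
t 15.07 yaw 33.4 j [ 0.8   0.09 -0.27 -0.   -1.21  1.35] shift [-0.54  0.5  26.79] turn -1.1
t 15.07 yaw 33.4 j [ 0.8   0.09 -0.27 -0.   -1.21  1.35] shift [-0.74  0.5  26.79] turn -1.1
```

The wrist view shows the white beaker with base (114,261) and rim (199,262), in line with the tool. The red look-alike is at (250,105) and is not meant. I descend and grip.

```bash
python3 -m handwheel '[[[-0.6,0.5,6,-1,0],[-0.6,0.5,12,-1,0],[-0.6,0.5,18,-1,0],[-0.6,0.5,23,-1,0],[-0.6,0.5,26,-1,0],[-0.6,0.5,26.7,-1,0],[-0.6,0.5,26.7,-1,0],[-0.6,0.5,26.7,-1,0.5],[-0.6,0.5,26.7,-1,0.5],[-0.6,0.5,26.7,-1,0.5],[-0.6,0.5,26.7,-1,0.5],[-0.6,0.5,26.7,-1,0.5]]]'
```

```text
clock: 16.58
ee_pos: [423.6, 202.8, 11.2]
tcp_rot: [-0.001, 0.955, 0.297, 0.001]
wrist_force: [-1.9, -0.4, 6.2]
opening: 54.0
gripper_force: 20.1
```

```bash
python3 -m handwheel '[[[0,0,-3,0,0.5],[0,0,-9,0,0.5],[0,0,-15,0,0.5],[0,0,-15,0,0.5]]]'
python3 -c "
from h import *
go(uv(262,-507,160),-115.3)"
```

```text
clock: 17.08
ee_pos: [425.4, 204.2, 165.2]
tcp_rot: [-0.003, 0.955, 0.298, 0.006]
wrist_force: [-0.4, -0.2, -1.5]
opening: 54.1
gripper_force: 21.5
t 17.07 yaw 34.6 j [ 0.79  0.18 -0.46  0.   -0.91  1.38] shift [ 1.46 23.37  0.51] turn 149.9
```

```bash
python3 -m handwheel '[[[1.5,23.4,0,20,0.5],[1.5,23.4,0,40,0.5],[1.5,23.4,0,60,0.5],[1.5,23.4,0,80,0.5],[1.5,23.4,0,120,0.5],[1.5,23.4,0,120,0.5],[1.5,23.4,0,120,0.5],[1.5,23.4,0,120,0.5],[1.5,23.4,0,120,0.5],[1.5,23.4,0,120,0.5],[1.5,23.4,0,120,0.5],[1.5,23.4,0,120,0.5]]]'|egrep 'pos|rot'
python3 -m handwheel '[[[0,0,0,10,0.5],[0,0,0,20,0.5],[0,0,0,29.8,0.5],[0,0,0,29.8,0.5]]]'
python3 - <<'E'
from h import *
go(uv(262,-507,21),-115.3)
im=snapshot("wrist");save("w4",im)
E
```

```text
ee_pos: [567.5, 17.8, 158.9]
tcp_rot: [0.001, 0.735, -0.678, -0.001]
clock: 19.08
ee_pos: [567.8, 17.9, 159.3]
tcp_rot: [-0.0, -0.537, 0.843, 0.0]
wrist_force: [0.7, -1.0, 0.1]
opening: 54.1
gripper_force: 21.5
t 19.07 yaw -115.0 j [ 0.32  0.35 -0.24 -0.   -0.98 -0.75] shift [-0.33 -0.14 13.83] turn 0.3
```

View pics/w4.png

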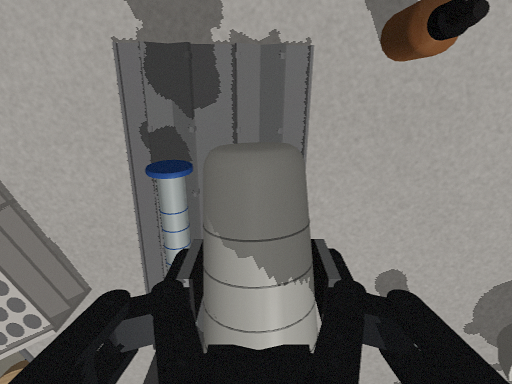

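The third beaker is held at mid length with its base at (145,254), slightly skewed (~2°) to the trough. I lower it into the trough, let it settle and regrip.

```bash
python3 -m handwheel '[[[-0.3,-0.1,5,2.3,0.5],[-0.3,-0.1,10,2.3,0.5],[-0.3,-0.1,12.5,2.3,0.5],[-0.3,-0.1,13.5,2.3,0.5],[-0.3,-0.1,13.9,2.3,0.5],[-0.3,-0.1,13.9,2.3,0.5]]]'
python3 -m handwheel '[[[0,0,0,-2,0.15],[0,0,0,-2,0.15],[0,0,0.4,-2,0.15],[0,0,0.4,-2,0.15],[0,0,0.4,-2,0.15]]]'
python3 - <<'E'
from h import *
go(uv(262,-507,16.5),-115.3)
im=snapshot("wrist");save("w5",im)
E
```

```text
clock: 19.88
ee_pos: [571.1, 20.4, 21.7]
tcp_rot: [0.001, -0.519, 0.855, -0.0]
wrist_force: [-0.1, 0.1, -0.3]
opening: 54.2
gripper_force: 21.5
clock: 20.5
ee_pos: [570.3, 20.2, 16.7]
tcp_rot: [-0.0, -0.534, 0.846, -0.0]
wrist_force: [0.1, -0.1, -0.0]
opening: 72.6
gripper_force: 0.0
t 20.5 yaw -115.5 j [ 0.32  0.53 -0.37  0.   -0.66 -0.76] shift [-0.   -0.    0.02] turn -0.2
```

View pics/w5.png

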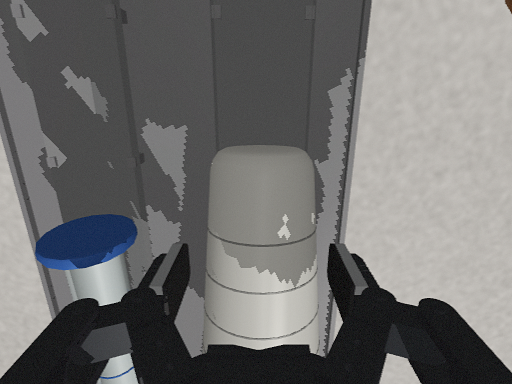

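It has settled centred in the trough, base at (148,263). I regrip and slide.

```bash
python3 -m handwheel '[[[0,0,-0.05,-0.2,0.5],[0,0,-0.05,-0.2,0.5],[0,0,-0.05,-0.2,0.5],[0,0,-0.05,-0.2,0.5],[0,0,-0.2,-0.2,0.5],[0,0,-0.2,-0.2,0.5]]]' | egrep 'pos|force|open'
python3 -m handwheel '[[[-1,0,0,0,0.5],[-1.8,0,0,0,0.5],[-2.3,0,0,0,0.5],[-2.7,0,0,0,0.5],[-3.1,0,0,0,0.5],[-3.5,0,0,0,0.5],[-4,0,0,0,0.5],[-4,0,0,0,0.5]]]' | egrep 'pos|force|open'
```

```text
ee_pos: [570.5, 20.2, 18.8]
wrist_force: [-0.5, 0.0, -0.5]
opening: 53.4
gripper_force: 21.1
ee_pos: [587.8, 56.8, 18.9]
wrist_force: [-0.2, -0.7, -1.4]
opening: 53.4
gripper_force: 21.2
```

```bash
python3 -m handwheel '[[[-0.5,0,0,0,0.5],[-1,0,0,0,0.5],[-1.5,0,0,0,0.5],[-2,0,0,0,0.5],[-2,0,0,0,0.5]]]' | egrep 'pos|force|open'
python3 -m handwheel '[[[-0.5,0,0,0,0.5],[-1,0,0,0,0.5],[-1.5,0,0,0,0.5],[-2,0,0,0,0.5],[-2,0,0,0,0.5]]]' | egrep 'pos|force|open'
python3 -m handwheel '[[[-0.5,0,0,0,0.5],[-1,0,0,0,0.5],[-1.5,0,0,0,0.5],[-2,0,0,0,0.5],[-2.5,0,0,0,0.5],[-2.5,0,0,0,0.5]]]' | egrep 'pos|force|open'
python3 -c "
from h import *
s=get_state();print(s['ee_pos'][:2]@U)"
```

```text
ee_pos: [596.3, 74.9, 18.8]
wrist_force: [-0.8, 0.7, -1.6]
opening: 53.9
gripper_force: 21.2
ee_pos: [604.8, 93.0, 18.8]
wrist_force: [-0.0, -0.7, -0.7]
opening: 53.6
gripper_force: 21.2
ee_pos: [615.5, 115.6, 18.8]
wrist_force: [-1.2, 0.4, -0.7]
opening: 53.9
gripper_force: 21.4
367.6095619743529
```

```bash
python3 -m handwheel '[[[-0.2,0,0,0,0.5],[-0.4,0,0,0,0.5],[-0.6,0,0,0,0.5],[-0.6,0,0,0,0.5]]]' | egrep 'pos|wrist'
python3 -m handwheel '[[[-0.1,0,0,0,0.5],[-0.2,0,0,0,0.5],[-0.2,0,0,0,0.5]]]' | egrep 'pos|wrist'
python3 -m handwheel '[[[-0.1,0,0,0,0.5],[-0.2,0,0,0,0.5],[-0.2,0,0,0,0.5]]]' | egrep 'pos|wrist'
```

```text
ee_pos: [617.9, 120.7, 18.8]
wrist_force: [0.5, 0.4, -1.3]
ee_pos: [618.7, 122.4, 18.8]
wrist_force: [0.3, 0.5, -1.7]
ee_pos: [619.6, 124.3, 18.8]
wrist_force: [0.5, 0.3, -1.1]
```

```bash
python3 -m handwheel '[[[-0.1,0,0,0,0.5],[-0.1,0,0,0,0.5]]]' | egrep 'pos|wrist'
python3 -m handwheel '[[[-0.1,0,0,0,0.5],[-0.1,0,0,0,0.5]]]' | egrep 'pos|wrist'
```

```text
ee_pos: [620.0, 125.2, 18.8]
wrist_force: [-0.5, 0.5, -1.7]
ee_pos: [620.4, 126.1, 18.8]
wrist_force: [0.1, 0.3, -1.4]
```

```bash
python3 -m handwheel '[[[-0.1,0,0,0,0.5],[-0.1,0,0,0,0.5]]]' | egrep 'pos|wrist'
```

```text
ee_pos: [620.8, 127.0, 18.8]
wrist_force: [-0.5, 0.3, -2.2]
```

```bash
python3 -m handwheel '[[[-0.1,0,0,0,0.5],[-0.1,0,0,0,0.5]]]' | egrep 'pos|wrist'
```

```text
ee_pos: [621.3, 127.9, 18.8]
wrist_force: [-0.8, -0.2, -1.1]
```

Now u≈381.

```bash
python3 -m handwheel '[[[-0.1,0,0,0,0.5],[-0.1,0,0,0,0.5]]]' | egrep 'pos|wrist'
```

```text
ee_pos: [621.7, 128.8, 18.8]
wrist_force: [-0.3, 0.1, -1.1]
```

```bash
python3 -m handwheel '[[[-0.1,0,0,0,0.5],[-0.1,0,0,0,0.5]]]' | egrep 'pos|wrist'
```

```text
ee_pos: [622.1, 129.7, 18.8]
wrist_force: [-0.8, -0.2, -2.5]
```

```bash
python3 -m handwheel '[[[-0.1,0,0,0,0.5],[-0.1,0,0,0,0.5]]]' | egrep 'pos|wrist'
```

```text
ee_pos: [622.5, 130.6, 18.8]
wrist_force: [0.9, -0.6, -1.3]
```

```bash
python3 -m handwheel '[[[-0.1,0,0,0,0.5],[-0.1,0,0,0,0.5]]]' | egrep 'pos|wrist'
```

```text
ee_pos: [622.9, 131.4, 18.8]
wrist_force: [-0.4, -0.0, -1.0]
```

```bash
python3 -m handwheel '[[[-0.1,0,0,0,0.5],[-0.1,0,0,0,0.5]]]' | egrep 'pos|wrist'
```

```text
ee_pos: [622.8, 131.8, 18.6]
wrist_force: [-1.6, -2.2, -1.4]
```

```bash
python3 -m handwheel '[[[-0.05,0,0,0,0.5],[-0.05,0,0,0,0.5]]]' | egrep 'pos|wrist'
```

```text
ee_pos: [622.8, 132.0, 18.6]
wrist_force: [-1.7, -3.8, -0.5]
```

Contact came at about 4 N, 26 mm behind the second beaker. I release, lift clear and check.

```bash
python3 -m handwheel '[[[0,0,0,0,0.15],[0,0,0,0,0.15],[0,0,0,0,0.15],[0,0,-3,0,0.15],[0,0,-8,0,0.15],[0,0,-14,0,0],[4,0,-20,0,0],[8,0,-26,0,0],[8,0,-26,0,0],[8,0,-26,0,0]]]' | egrep 'clock|pos|wrist'
python3 - <<'E'
from h import *
cal=calibration("wrist");im=snapshot("wrist")
for n in("beaker_first_mid","beaker_second_mid","beaker_third_mid","cylinder_mid"):
    print(n,[(round(x["score"],2),np.round(x["point"]).tolist(),(onz("wrist",x["point"],36,cal)[:2]@np.c_[U,V]).round(1)) for x in pinpoint(n,"wrist")[:2]])
s=snapshot("scene")[200:330,200:340]
save("fin",np.hstack([im[:,:],cv2.resize(s,(280,384),interpolation=cv2.INTER_CUBIC)]))
E
```

```text
clock: 29.3
ee_pos: [589.6, 60.3, 280.1]
wrist_force: [-0.1, 0.2, -0.5]
beaker_first_mid []
beaker_second_mid []
beaker_third_mid [(0.55, [207.0, 260.0], array([ 383.1, -505.3]))]
cylinder_mid [(0.68, [176.0, 197.0], array([ 337.8, -592. ]))]
```

View pics/fin.png

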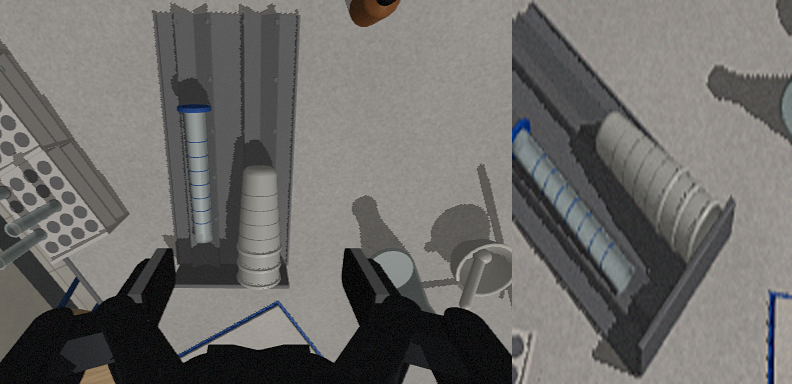

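The stack lies straight in the trough against the board, base at (168,260), with three rims near (255–285,258). The rest of the glassware is where it stood. Handing in.

```bash
python3 -c "
from workcell import *
print(hand_in())"
```

```text
the job is handed in; nothing more can be done
None
```

All three beakers lie as one nested stack in the near trough, mouths against the end board, with each sleeve stopped at a 4–5 N push; the job is handed in at about 30 s, but no verdict was returned.

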